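# Break down a spindle cutter stack and rack its tray

### The arm

A 7-joint arm with a two-finger parallel gripper is mounted at the origin on the work surface. World frame = base frame: x ahead of the robot, y to its left, z up, the work surface at z = 0. Lengths are in m, angles in rad, forces in N, time in s.
With the tool pointing down it reaches from about 0.4 to 0.9 m from the base axis. Payload 5.5 kg.
Tool frame: the origin (TCP) lies midway between the tips of the shut fingers; the grasp point (between the pads) lies 19 mm behind it; z points along the fingers, y is the line along which they close (so a half turn about z gives the same grasp; the last joint's range is limited). The gripper opens to 85 mm and grips with 20 to 120 N. Pads are 22 mm wide; open, the fingers measure 114 mm over their backs; the gripper's body (76 mm by 85 mm) begins 54 mm behind the grasp point. The pads swing forward as they close: fully open they stand 13 mm farther back than shut.
Start: joints at [1.496, 0.501, -0.427, 1.55, 0.221, 1.138, -0.21], TCP at [0.215, -0.613, 0.231] pointing down, gripper open.
Joint ranges: [-2.88, 2.88], [-0.31, 2.03], [-1.54, 1.56], [0.2, 2.42], [-1.41, 4.55], [0.19, 2.02], [-2.57, 2.57]. Speed limits (rad/s): [2.57, 2.57, 3.14, 3.14, 3.14, 3.14, 3.14].

### API

Orientations are given as a unit quaternion [w, x, y, z].
In Python, from bench import ctrl, vision, spotter gives the robot as it stands. The module is installed in compiled form; this text tells all that it offers.
- The arm moves only by the tool apply_moves, never from a script. Its argument "motion" is a list of rows, each a list of 6 numbers: the shift along the tool's x, y, z normalised to -1 to 1, where 1 is 0.25 m, then the turn, a rotation vector about the tool's x, y, z normalised to -1 to 1, where 1 is 45 degrees. In form: [[tx, ty, tz, wx, wy, wz], ...]. A call has 1 to 12 rows; each row is the pose to reach, as a shift and turn from the pose commanded when the call began, along the tool's axes at that moment; what a row does not reach only later rows make up. A row lasts 1/10 s, in which the tool goes at most 50 mm and 8.59 degrees, less where a joint would pass 70% of its speed; a pose out of reach is approached as far as the arm can. A call with a number of a shift or a turn outside -1 to 1 is refused whole. A call with a gripper value outside its range is refused whole. "gripper" is the opening, from 0 (shut) to 1 (fully open), set as the call begins (left out, the last holds). The fingers move at their own pace and stop on an object; "grip_force" is the grip in N (left out, the last holds). Time passes only in rows, so rows that repeat a pose let the fingers close. It gives the time, the measured TCP pose, the force, the opening and the grip force at its end, in the units of the state.
- ctrl.observe(): the state, without advancing time (a new reading comes with each control period).
- vision.camera(name): name is "scene" or "top"; returns the picture (384x512x3 uint8, blue, green, red); there is no depth.
- vision.calibration(name): a dict with "fx", "fy", "cx", "cy" (pixels), "rvec" (rotation vector, rad) and "tvec" (3), from world to camera coordinates, as OpenCV has them. Camera axes: x right, y down, z forward; pixel columns grow to the right and rows downward; lengths in m; the calibration is good to about 2 mm. A picture is of the moment at which its call begins. calibration takes no time and is no camera call.
- ctrl.hand_in(): hands the job in; it is judged then, once.
Trained networks look in the newest picture that a camera, given by its name, has taken for a name from the list of things; names that differ only in an ending like _2 or _b are one class to them, and where a whole thing is asked for, a point or a joint stands for the part that bears it (a point fixed in the world has none). Each returns a list of dicts, best first, with "conf" (0 to 1); they miss things now and then, are a little off and sometimes report something else, mostly with a low value. They report only what shows in the picture. A call takes as long as a camera call. They do not tell look-alikes from the thing itself.
- spotter.boxes_of(camera, thing): "location" ([x, y, z] in m, in the coordinates of the camera as it stood for that picture, good to about 4 mm: the middle of the surface that is visible of it).
- spotter.cut_out(camera, thing): "pixels" (384x512 bool, what is visible of it).
The state is a dict: "time": time; "qpos": joint angles; "dq": joint speeds; "joint_torque": joint torques, N m; "position": TCP position; "ee_rot": TCP orientation; "wrist_force": force on the tool from outside, world axes, zero at the start; "ft_torque": the same for the moment, N m; "opening": opening from 0.0 (shut) to 1.0 (fully open); "grip_force": force on a finger pad.
Only numpy, scipy, OpenCV 4.12 (cv2) and the standard library are available. Lean on these libraries where they do the work, as an engineer would, in place of code of your own. Each camera call takes 0.05 s, during which the arm holds its last target. There are 200 camera calls.

### The job

Take the cutter stack apart: first pull the red cap off the spindle and stand it on the black-lined side of the wooden tray, then lift the cutter head off and stand it on the orange-lined side. Then carry the loaded tray by its handle, keeping it level, to the rack and slide it in along the green runners until it is fully home against their stops, with both parts still standing on their own sides. Let go of everything and leave the other things on the bench and in the rack where they are.

Things in the scene. Friction and masses are not known exactly. Their poses are not given: they have to be found in the camera images.
- cap: red plastic cap, a cylinder 34 mm in diameter and 40 mm high, closed on top, with a bore 22 mm wide and 28 mm deep from below; it stands loosely over the spindle's top on the cutter hub (pull straight up 25 mm or more to free it). About 0.08 kg. Origin: centre of its underside, z up
- cutter: aluminium cutter head: a disc 56 mm in diameter and 22 mm high with four dark knife inserts, and on it a hub 36 mm in diameter and 28 mm high (50 mm in all), with a 22 mm bore right through; it sits loosely on the spindle, under the cap. About 0.28 kg. Origin: centre of its underside, z up
- stand: fixed green block 120 x 120 mm, 30 mm high, with an upright steel spindle 18 mm in diameter whose tip is 100 mm above the bench. Origin: centre of its underside. It stands left or right of the rack, the tray on the other side
- stand_seat (a point): point on the spindle's axis on the block's top, 30 mm above the bench, where the underside of the cutter head rests; the cap's underside is 50 mm above it at the start
- tray: loose wooden tray, 160 mm along its x, 200 mm along its y, floor 6 mm thick, rim 20 mm high, 4 mm thick, 0.32 kg. In its middle a dark upright handle board, 12 mm thick (y), 70 mm long (x), top 100 mm above the underside. A divider 12 mm wide, 20 mm high along x makes two compartments. Origin: centre of its underside, z up. Its +x edge enters the rack first
- tray_handle (a point): middle of the top edge of the handle board; pinch it from above, fingers closing along the tray y
- tray_orange (a point): centre of the orange-lined floor of the compartment on the tray's +y side, 51 mm from the handle's middle plane, 6 mm above the tray's underside, where the cutter head shall stand (clear floor 152 mm along x, 90 mm along y); axes as the tray's
- tray_black (a point): the same on the tray's -y side, lined in black, where the cap shall stand
- rack: fixed dark steel rack frame on four posts, about 210 mm deep (x), 254 mm wide (y) and 230 mm high, open towards the robot (its -x) and on top between its sides. Origin: centre of its underside. It carries three runner pairs, one above the other
- green_runners: the middle pair, green, at another height (75 to 135 mm) in each run: two ledges from x = -100 to 100 mm of this frame, tops at z = 0, 4 mm thick, inner edges 176 mm apart; side guides 14 mm high, 214 mm apart, flared at the front to x = -118 mm; end stops 14 mm high, face at x = +86 mm. Origin: middle between the ledge tops; a tray goes in along +x
- green_home (a point): where the tray's origin lies when the tray rests on the green runners with its far edge against the stops; axes: x into the rack, z up
- upper_runners: grey runner pair of the same shape, empty, ledge tops 210 mm above the bench; the tray cannot pass down between its ledges, but the gripper can
- lower_runners: grey runner pair of the same shape, ledge tops 35 mm above the bench; it holds the bit tray
- bit_tray: wooden tray, 160 x 200 mm, rim 14 mm high, with short steel and brass shanks up to 28 mm high, on the lower runners; leave it. Origin: centre of its underside
- glue: white bottle with an orange cap, 60 mm in diameter, 170 mm high; leave it. Origin: centre of its underside
- wax: yellow tin 72 mm in diameter, 60 mm high; leave it. Origin: centre of its underside
- wrench: steel wrench, 7 mm thick, lying on the bench; leave it
- offcut: wooden block 140 x 70 x 30 mm; leave it. Origin: centre of its underside
- mallet: hammer lying on the bench; leave it
Things that resemble listed ones, but are neither listed nor needed, are in the scene too. Leave any purple look-alike of the cutter alone. There is more than one size of the stand; the job needs the larger.

How it is judged:
On the way, in this order (a step that is already met when the one before it is completed fails the run):
1. the cap stands on the tray's black side, let go, while the cutter head is still on the spindle (x of cap in the frame of tray_black between -0.066 and 0.066 m and y of cap in the frame of tray_black between -0.036 and 0.036 m and z of cap in the frame of tray_black between -0.004 and 0.006 m and angle between cap's own z axis and vertical below 0.2 rad and contact force between the fingers and cap below 0.2 N and horizontal distance between cutter and stand_seat below 0.01 m and z of cutter in the frame of stand_seat below 0.01 m), for 0.2 s.
2. the cutter head stands on the tray's orange side, let go, and the cap still stands on the black side (x of cutter in the frame of tray_orange between -0.066 and 0.066 m and y of cutter in the frame of tray_orange between -0.036 and 0.036 m and z of cutter in the frame of tray_orange between -0.004 and 0.006 m and angle between each of cutter, cap's own z axis and vertical below 0.2 rad and x of cap in the frame of tray_black between -0.066 and 0.066 m and y of cap in the frame of tray_black between -0.036 and 0.036 m and z of cap in the frame of tray_black between -0.004 and 0.006 m and contact force between the fingers and cutter below 0.2 N), for 0.2 s.
At the end, for the whole second after the job is handed in: the tray rests on the green runners, within 12 mm of its stops, straight (0.1 rad) and flat on both ledges; cap upright on the black side and cutter head upright on the orange side, both on the tray's floor; all at rest and let go (x of tray in the frame of green_home between -0.012 and 0.006 m and y of tray in the frame of green_home between -0.012 and 0.012 m and z of tray in the frame of green_home between -0.004 and 0.004 m and angle between the x axis of tray and the x axis of green_home, either way round below 0.1 rad and angle between tray's own z axis and vertical below 0.05 rad and linear speed of each of tray, cap, cutter below 0.02 m/s and x of cap in the frame of tray_black between -0.066 and 0.066 m and y of cap in the frame of tray_black between -0.036 and 0.036 m and z of cap in the frame of tray_black between -0.004 and 0.006 m and angle between each of cap, cutter's own z axis and vertical below 0.2 rad and x of cutter in the frame of tray_orange between -0.066 and 0.066 m and y of cutter in the frame of tray_orange between -0.036 and 0.036 m and z of cutter in the frame of tray_orange between -0.004 and 0.006 m); the robot touches nothing.
It fails at once if the tray tilts by more than 0.25 rad (angle between tray's own z axis and vertical above 0.25 rad).
It fails at once if a thing that was to be left alone is shifted by more than 25 mm (distance of any of bit_tray, glue, wax, wrench, offcut, mallet from where it was at the start of the episode above 0.025 m).
It also fails if it takes over 72 s, if anything falls off the work surface, if the arm or the gripper's body presses on something with over 40 N, if the wrist force passes 120 N, or if a joint passes its speed limit or range.

## Working session

There is one attempt and no reset: what is moved stays moved. The work goes in short steps, Python scripts to look and compute and a tool call to move; the robot and the scene stay as the last step left them, time stands still between calls to the robot, and variables do not carry over. Pictures are saved under pics/ and viewed, at most 10 in all, crops included, and the job is handed in when it is done.

Besides the shell and the picture viewer there is one more tool, called as a command line: name --pt "numbers of a row" for each row, then --argument value for the rest. apply_moves: Moves the arm, as the interface text tells. Its arguments: {"type":"object","properties":{"motion":{"type":"array"},"gripper":{"type":"number"},"grip_force":{"type":"number"}},"required":["motion"]}

```bash
mkdir -p pics; cat > h.py <<'E'
import numpy as np, cv2
from bench import ctrl, vision, spotter
def cal(n):
    c=vision.calibration(n);R=cv2.Rodrigues(np.array(c['rvec'],float))[0]
    K=np.array([[c['fx'],0,c['cx']],[0,c['fy'],c['cy']],[0,0,1.]]);return K,R,np.array(c['tvec'],float).ravel()
def w(n,p): K,R,t=cal(n);return R.T@(np.array(p)-t)
def proj(n,P): K,R,t=cal(n);q=K@(R@np.array(P,float)+t);return q[:2]/q[2]
def ray(n,u,v):
    K,R,t=cal(n);d=R.T@np.linalg.inv(K)@np.array([u,v,1.]);return -R.T@t,d
def onz(n,u,v,z): o,d=ray(n,u,v);return o+d*(z-o[2])/d[2]
def tri(a,pa,b,pb):
    o1,d1=ray(a,*pa);o2,d2=ray(b,*pb)
    s=np.linalg.lstsq(np.c_[d1,-d2],o2-o1,rcond=None)[0]
    return (o1+s[0]*d1+o2+s[1]*d2)/2, np.linalg.norm(o1+s[0]*d1-o2-s[1]*d2)
E
python3 - <<'E'
from h import *
np.set_printoptions(precision=3,suppress=True)
for n in('scene','top'):
    im=vision.camera(n);cv2.imwrite(f'pics/{n}0.png',cv2.resize(im,None,fx=1.5,fy=1.5))
    K,R,t=cal(n);print(n,'cam',-R.T@t,K[0,0])
    for th in('cap','cutter','stand','tray','tray_handle','rack','green_runners','glue','wax','wrench','offcut','mallet'):
        for d in spotter.boxes_of(n,th)[:3]:
            p=w(n,d['location']);print(th,round(d['conf'],2),p,proj(n,p))
s=ctrl.observe();print(s['time'],s['position'],s['ee_rot'])
E
```

```text
scene cam [ 1.305 -0.589  0.974] 497.13695905106727
cap 0.71 [0.475 0.364 0.021] [337.193 152.449]
cap 0.55 [ 0.528 -0.373  0.119] [126.437 255.999]
cutter 0.68 [ 0.538 -0.378  0.052] [132.369 278.311]
cutter 0.65 [ 0.603 -0.234  0.026] [200.109 271.731]
stand 0.85 [ 0.547 -0.384  0.031] [133.479 287.692]
stand 0.65 [ 0.337 -0.378  0.021] [ 98.204 238.408]
tray 0.68 [0.474 0.368 0.014] [337.603 153.743]
tray 0.65 [ 0.55  -0.386  0.029] [133.288 289.262]
tray_handle 0.65 [0.472 0.363 0.018] [336.371 153.056]
rack 0.87 [ 0.732 -0.114  0.155] [272.13  242.838]
rack 0.39 [0.422 0.098 0.032] [260.522 176.438]
green_runners 0.79 [0.647 0.072 0.113] [307.042 200.152]
glue 0.84 [0.667 0.366 0.09 ] [388.772 164.725]
wax 0.71 [0.751 0.242 0.052] [380.004 209.797]
wrench 0.73 [ 0.422 -0.14   0.006] [193.025 219.42 ]
wrench 0.23 [0.652 0.074 0.111] [308.929 201.45 ]
offcut 0.6 [0.42  0.096 0.032] [259.535 176.443]
mallet 0.61 [ 0.711 -0.362  0.025] [178.631 331.608]
top cam [0.437 0.008 1.398] 489.3991268949769
cap 0.71 [0.461 0.364 0.006] [123.482 225.326]
cap 0.67 [ 0.519 -0.365  0.122] [391.1
[... 403 characters left out ...]
.368  0.033] [383.023 200.041]
rack 0.73 [ 0.719 -0.027  0.231] [261.13  114.244]
green_runners 0.85 [0.626 0.065 0.111] [226.149 160.088]
green_runners 0.2 [0.646 0.37  0.114] [110.757 154.823]
glue 0.85 [0.65  0.37  0.115] [110.604 153.439]
wax 0.9 [0.737 0.256 0.064] [157.264 124.147]
wax 0.45 [ 0.653 -0.017  0.039] [256.519 153.556]
wrench 0.91 [ 0.428 -0.113  0.008] [292.097 233.219]
wrench 0.41 [0.734 0.254 0.061] [157.983 125.649]
offcut 0.82 [0.405 0.104 0.032] [214.99  243.538]
offcut 0.65 [0.737 0.256 0.063] [157.161 124.348]
mallet 0.56 [ 0.698 -0.353  0.026] [374.471 136.317]
mallet 0.33 [ 0.518 -0.367  0.123] [391.96  196.911]
1.3 [ 0.215 -0.613  0.231] [0.    0.986 0.168 0.   ]
```

View pics/scene0.png

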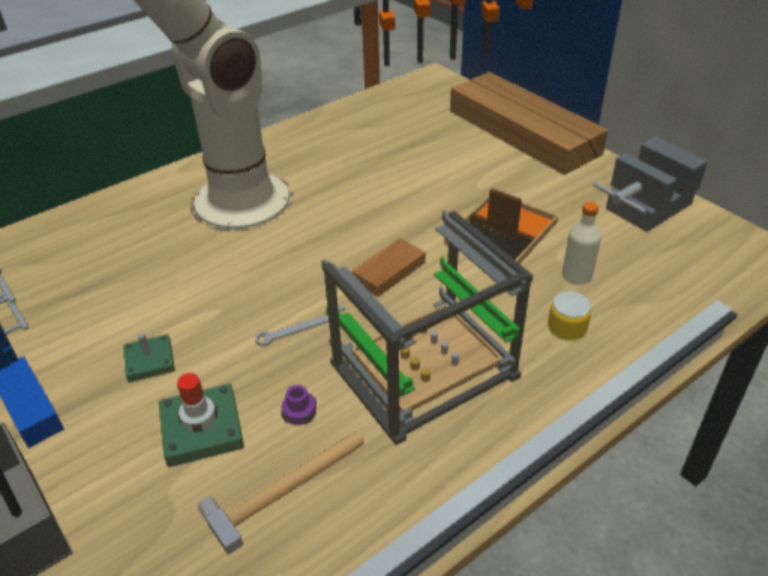

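View pics/top0.png

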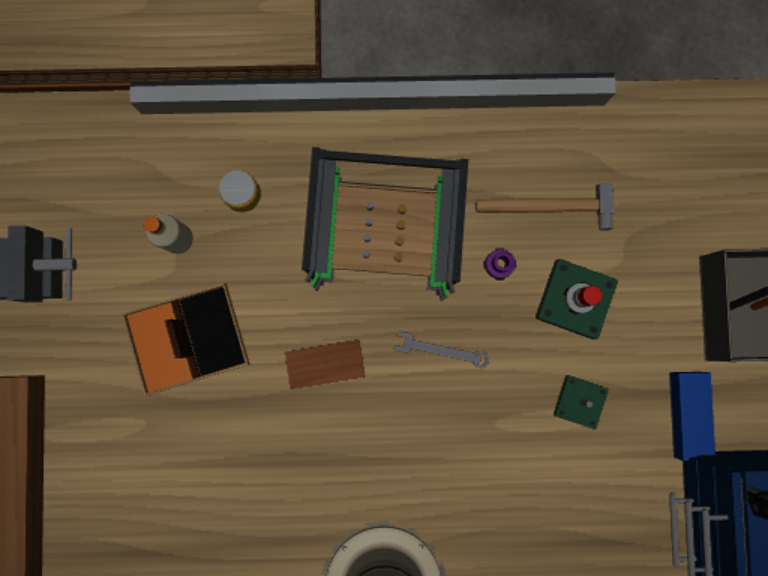

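The scene shows the stack (red cap on silver head on the large green block) at about (190,400) in the 1.5x view. The bare small stand is at (148,357), the purple look-alike at (298,405), the tray at (510,222) and the rack at (425,320). The block at (200,425) is the larger of the two and carries the red cap and aluminium head, so it is the one meant. In the top view, orange is on the left (+y) and black on the right of the tray. I'll confirm with an enlarged crop and measure.

```bash
python3 - <<'E'
from h import *
np.set_printoptions(precision=4,suppress=True)
T=vision.camera('top');S=vision.camera('scene')
cv2.imwrite('pics/T.png',T);cv2.imwrite('pics/S.png',S)
def red(im):
    h=cv2.cvtColor(im,cv2.COLOR_BGR2HSV);return (((h[...,0]<6)|(h[...,0]>174))&(h[...,1]>190)&(h[...,2]>80)).astype(np.uint8)
def comps(m,a=60):
    n,l,s,c=cv2.connectedComponentsWithStats(m);return [(l==i) for i in range(1,n) if s[i,4]>a],[(s[i],c[i]) for i in range(1,n) if s[i,4]>a]
for n,im in(('top',T),('scene',S)):
    print(n,'red',comps(red(im))[1])
    h=cv2.cvtColor(im,cv2.COLOR_BGR2HSV)
    org=((h[...,0]>6)&(h[...,0]<16)&(h[...,1]>200)&(h[...,2]>130)).astype(np.uint8)
    grn=((h[...,0]>50)&(h[...,0]<70)&(h[...,1]>180)&(h[...,2]>80)).astype(np.uint8)
    for nm,m in(('org',org),('grn',grn)):
        for k,(s,c) in zip(*comps(m)):
            r=cv2.minAreaRect(np.argwhere(k)[:,::-1].astype(np.float32));print(nm,s,c,cv2.boxPoints(r).ravel())
def crop(im,x,y,w,hh): return cv2.resize(im[y:y+hh,x:x+w],(400,300),interpolation=cv2.INTER_CUBIC)
cv2.imwrite('pics/c1.png',np.vstack([np.hstack([crop(T,345,165,80,60),crop(T,75,180,100,75)]),np.hstack([crop(S,85,235,80,60),crop(T,195,95,128,96)])]))
E
```

```text
top red [(array([389, 191,  12,  12, 119], dtype=int32), array([394.4538, 196.521 ]))]
scene red [(array([119, 249,  14,  11, 113], dtype=int32), array([125.0885, 254.2566]))]
org [346 139  20  18 228] [353.8772 148.3158] [341.8966 151.7587 347.069  138.8276 365.3449 146.138  360.1725 159.069 ]
```

View pics/c1.png

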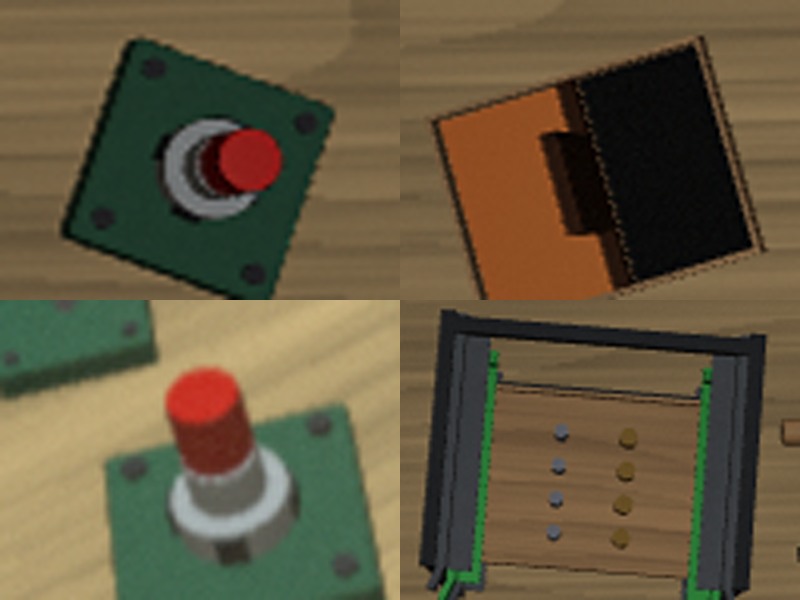

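The crop confirms a red cap over the silver hub and disc with knife inserts, on the large block. In top-view pixels the cap centre is about (395,197), and the tray rim corners are about (83,210), (151,190), (166,242.5) and (98,262). The green stop backs are at about (225,112) and (294,117). Next I'll measure the runner height.

```bash
python3 - <<'E'
from h import *
np.set_printoptions(precision=4,suppress=True)
T=cv2.imread('pics/T.png');S=cv2.imread('pics/S.png')
print('captop',tri('top',(395,197),'scene',(126,254.4)))
print('tray rim',[onz('top',*p,0.02) for p in((83.2,210.2),(150.8,190),(166.2,242.5),(98,262))])
print('rack top',[onz('top',*p,0.23) for p in((208.8,98.2),(312.1,106.5),(202,180.8),(305.4,187.8))])
for n,im in(('top',T),('scene',S)):
    h=cv2.cvtColor(im,cv2.COLOR_BGR2HSV)
    g=((h[...,0]>50)&(h[...,0]<72)&(h[...,1]>180)&(h[...,2]>40)).astype(np.uint8)
    c=cv2.connectedComponentsWithStats(g);print(n,[(s,q) for s,q in zip(c[2][1:],c[3][1:]) if s[4]>25])
a=cv2.resize(S[155:265,215:355],(560,440),interpolation=cv2.INTER_CUBIC)
cv2.imwrite('pics/c2.png',a)
def cr(x,y):return cv2.resize(T[y:y+100,x:x+50],(300,600),interpolation=cv2.INTER_CUBIC)
cv2.imwrite('pics/c3.png',np.clip(np.hstack([cr(200,100),cr(270,100)]).astype(float)*1.5,0,255))
E
```

```text
captop (array([ 0.5194, -0.3739,  0.1173]), np.float64(0.00608373155547756))
tray rim [array([0.5062, 0.4735, 0.02  ]), array([0.559 , 0.2835, 0.02  ]), array([0.4106, 0.2414, 0.02  ]), array([0.3607, 0.4318, 0.02  ])]
rack top [array([0.7611, 0.0994, 0.23  ]), array([ 0.7354, -0.151 ,  0.23  ]), array([0.5598, 0.1188, 0.23  ]), array([ 0.5376, -0.1287,  0.23  ])]
top []
scene [][ WARN:0@0.631] global loadsave.cpp:1063 imwrite_ Unsupported depth image for selected encoder is fallbacked to CV_8U.
```

View pics/c2.png

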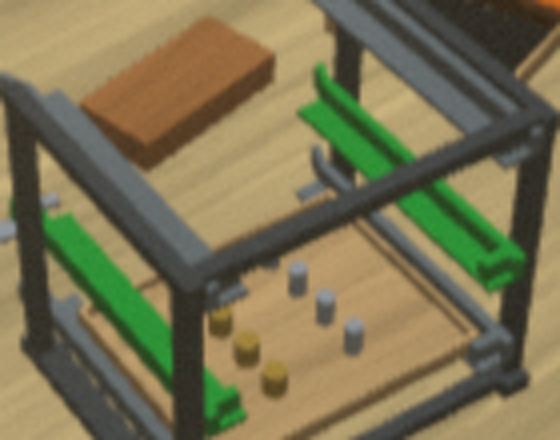

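View pics/c3.png

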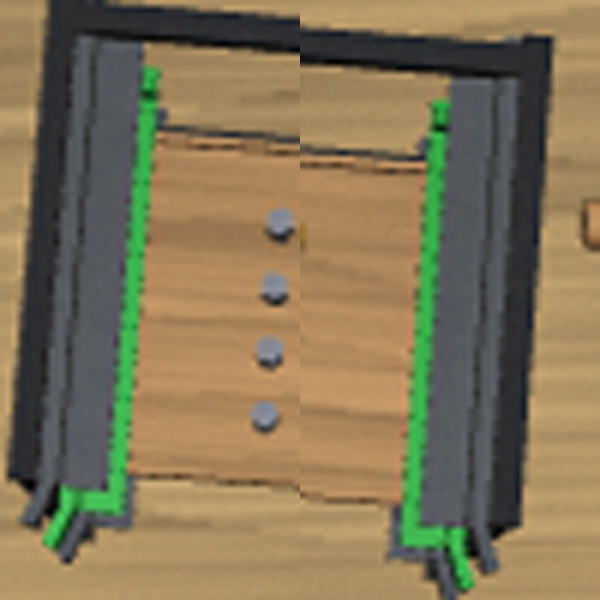

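The enlarged views show the green ledge inner corners. In the top view, front is (220.5,185) / (287,191) and back is (227,111) / (292,117). In the scene view, front is (289.5,183) / (233.5,209) and back is (337,225).

```bash
python3 - <<'E'
from h import *
np.set_printoptions(precision=4,suppress=True)
for t,s in(((220.5,185.2),(289.5,183)),((287.2,190.8),(233.5,208.75)),((226.7,111.3),(337,225)),((292.2,116.7),(267,260.5))): print(tri('top',t,'scene',s))
for z in(.105,.11,.115,.12):
    P=[onz('top',*p,z)[:2] for p in((220.5,185.2),(287.2,190.8),(226.7,111.3),(292.2,116.7))]
    print(z,np.linalg.norm(P[0]-P[1]),np.linalg.norm(P[2]-P[3]),np.linalg.norm(P[0]-P[2]),P)
# spotter noise check: green in both
for n in('top','scene'):
    vision.camera(n)
    for th in('green_runners','tray_handle','cap'):
        k=spotter.cut_out(n,th)
        for d in k[:2]:
            y,x=np.nonzero(d['pixels']);print(n,th,round(d['conf'],2),len(x),x.mean(),y.mean(),x.min(),x.max(),y.min(),y.max())
# stand block top corners top view crop px -> z=.03
P=[onz('top',345+a/5,165+b/5,.03)[:2] for a,b in((133,38),(334,108),(65,234),(270,300))];print(P,np.mean([P[1],P[2]],0),np.mean([P[0],P[3]],0))
print('disc',onz('top',345+213/5,165+168/5,.052))
E
```

```text
(array([0.5616, 0.0838, 0.1071]), np.float64(0.0053060081275314586))
(array([ 0.544 , -0.0908,  0.106 ]), np.float64(0.009363026180179881))
(array([0.7578, 0.0631, 0.1162]), np.float64(0.0048092813706144735))
(array([ 0.7355, -0.1208,  0.1052]), np.float64(0.017415343676907124))
0.105 0.17754384630799847 0.17640184874172812 0.19981919555881741 [array([0.5602, 0.0818]), array([ 0.5415, -0.0947]), array([0.759 , 0.0618]), array([ 0.7407, -0.1137])]
0.11 0.17685734819624171 0.17571976632327294 0.1990465666939122 [array([0.5597, 0.0815]), array([ 0.5411, -0.0943]), array([0.7578, 0.0615]), array([ 0.7395, -0.1132])]
0.115 0.176170850084485 0.17503768390481778 0.19827393782900682 [array([0.5593, 0.0813]), array([ 0.5407, -0.0939]), array([0.7565, 0.0613]), array([ 0.7383, -0.1127])]
0.12 0.17548435197272827 0.17435560148636262 0.19750130896410142 [array([0.5588, 0.081 ]), array([ 0.5403, -0.0935]), array([0.7553, 0.0611]), array([ 0.7371, -0.1123])]
top green_runners 0.7 474 256.9409282700422 159.47257383966246 208 298 113 198
top green_runners 0.6 1296 215.56172839506172 242.5787037037037 190 242 227 259
top tray_handle 0.94 4146 122.70525808007719 225.75663289917992 81 164 189 263
top tray_handle 0.5 74 269.5 191.78378378378378 210 295 186 199
top cap 0.46 170 392.6823529411765 196.90588235294118 386 400 190 204
scene green_runners 0.56 1514 289.2120211360634 215.56406869220606 226 346 173 263
scene tray_handle 0.79 1692 340.8894799054373 148.2228132387707 297 371 125 174
scene cap 0.71 276 126.03985507246377 258.9021739130435 118 134 249 269
[array([ 0.5938, -0.34  ]), array([ 0.5517, -0.4516]), array([ 0.4842, -0.2973]), array([ 0.4448, -0.4106])] [ 0.518  -0.3744] [ 0.5193 -0.3753]
disc [ 0.5181 -0.3757  0.052 ]
```

```bash
cat > g.py <<'E'
import sys; from h import *
from scipy.spatial.transform import Rotation as Ro
np.set_printoptions(precision=4,suppress=True)
def go(p,yaw=None):
    s=ctrl.observe();q=s['ee_rot'];R=Ro.from_quat([q[1],q[2],q[3],q[0]])
    d=R.inv().apply(np.array(p)-s['position'])/.25
    th=np.arctan2(R.as_matrix()[1,0],R.as_matrix()[0,0]);th0=th if yaw is None else yaw
    T=Ro.from_euler('z',th0)*Ro.from_euler('x',np.pi)
    print('t',s['time'],'pos',np.array(s['position']),'yaw',th,'q',np.array(s['qpos']),'F',np.array(s['wrist_force']),'op',s['opening'],s['grip_force'])
    print('move',np.r_[d,(R.inv()*T).as_rotvec()/(np.pi/4)])
if __name__=='__main__':
    a=[float(x) for x in sys.argv[1:]];go(a[:3],a[3] if len(a)>3 else None)
E
python3 g.py .518 -.375 .2
python3 -c "
from h import *
print(onz('top',115.5,226.25,.1))"
```

```text
t 1.8 pos [ 0.2154 -0.6132  0.2313] yaw 0.3378449915502984 q [ 1.4962  0.5009 -0.427   1.5504  0.2208  1.1383 -0.2103] F [ 0.9227 -0.4898  0.5299] op 0.9990053957664925 0.0
move [ 1.4577 -0.498   0.1252 -0.     -0.      0.    ]
[0.45782837 0.36121137 0.1       ]
```

apply_moves --pt "0.2 -0.1 0 0 0 0" --pt "0.4 -0.2 0 0 0 0" --pt "0.6 -0.3 0 0 0 0" --pt "0.8 -0.4 0 0 0 0" --pt "0.98 -0.497 0 0 0 0" --pt "0.98 -0.497 0 0 0 0" --gripper 1

```text
time: 2.4
position: [0.4095, -0.41, 0.232]
ee_rot: [-0.0, 0.985, 0.171, 0.001]
wrist_force: [-0.3, -0.3, -0.9]
opening: 0.995
grip_force: 0.0
```

```bash
python3 g.py .518 -.375 .15
```

```text
t 2.4 pos [ 0.4095 -0.41    0.232 ] yaw 0.344133854011153 q [ 1.1565  0.388  -0.5281  1.7308  0.2153  1.0801 -0.6677] F [-0.2531 -0.2864 -0.8775] op 0.9945429475387979 0.0
move [ 0.4549  0.0147  0.3289 -0.0003 -0.0032  0.    ]
```

apply_moves --pt "0.15 0.005 0.1 0 0 -0.18" --pt "0.3 0.01 0.2 0 0 -0.36" --pt "0.455 0.015 0.28 0 0 -0.54" --pt "0.455 0.015 0.28 0 0 -0.72" --pt "0.455 0.015 0.28 0 0 -0.9" --pt "0.455 0.015 0.28 0 0 -1" --pt "0.455 0.015 0.28 0 0 -1"

```text
time: 3.1
position: [0.514, -0.3807, 0.161]
ee_rot: [-0.0, 0.846, 0.533, 0.0]
wrist_force: [-0.2, -0.5, -0.3]
opening: 1.0
grip_force: 0.0
```

```bash
python3 g.py .518 -.375 .087
```

```text
t 3.1 pos [ 0.514  -0.3807  0.161 ] yaw 1.123739500209773 q [ 1.067   0.6114 -0.6668  1.634   0.4224  1.0452 -0.1744] F [-0.1595 -0.5466 -0.2866] op 1.0000175959062179 0.0
move [ 0.0272  0.0047  0.2961 -0.0003 -0.0006  0.    ]
```

apply_moves --pt "0.02 0 0.1 0 0 0" --pt "0.02 0 0.2 0 0 0" --pt "0.02 0 0.295 0 0 0" --pt "0.02 0 0.295 0 0 0" --pt "0.02 0 0.295 0 0 0"

```text
time: 3.6
position: [0.5161, -0.3761, 0.0878]
ee_rot: [-0.0, 0.847, 0.532, -0.0]
wrist_force: [-0.2, -0.5, 0.7]
opening: 0.998
grip_force: 0.0
```

apply_moves --pt "0 0 0 0 0 0" --pt "0 0 0 0 0 0" --pt "0 0 0 0 0 0" --pt "0 0 0 0 0 0" --pt "0 0 0 0 0 0" --pt "0 0 0 0 0 0" --pt "0 0 0 0 0 0" --pt "0 0 0 0 0 0" --gripper 0 --grip_force 30

```text
time: 4.4
position: [0.519, -0.3777, 0.0896]
ee_rot: [0.003, 0.846, 0.532, 0.002]
wrist_force: [4.1, -2.4, 3.4]
opening: 0.389
grip_force: 31.0
```

```bash
python3 g.py .518 -.375 .2
```

```text
t 4.4 pos [ 0.519  -0.3777  0.0896] yaw 1.1229860397450293 q [ 1.0277  0.6943 -0.6214  1.6775  0.4863  0.922  -0.2296] F [ 4.1072 -2.4467  3.4294] op 0.3889244139854327 31.0282451659441
move [ 0.0078 -0.0052 -0.4417  0.0085  0.0005  0.    ]
```

apply_moves --pt "0 0 -0.06 0 0 0" --pt "0 0 -0.16 0 0 0" --pt "0 0 -0.3 0 0 0" --pt "0 0 -0.5 0 0 0" --pt "0 0 -0.7 0 0 0" --pt "0 0 -0.84 0 0 0" --pt "0 0 -0.84 0 0 0"

```text
time: 5.1
position: [0.5188, -0.377, 0.3042]
ee_rot: [0.005, 0.846, 0.533, 0.002]
wrist_force: [0.4, 0.2, 0.5]
opening: 0.39
grip_force: 32.6
```

```bash
python3 g.py .475 -.1 .3 1.842; python3 g.py .475 .3 .3 1.842
```

```text
t 5.1 pos [ 0.5188 -0.377   0.3042] yaw 1.123185059859918 q [ 1.0971  0.4799 -0.7275  1.4901  0.328   1.2858 -0.1113] F [0.3782 0.1542 0.4955] op 0.38972596610610577 32.64529645442963
move [ 0.9229 -0.6377  0.0088  0.0108  0.0069 -0.9152]
t 5.1 pos [ 0.5188 -0.377   0.3042] yaw 1.123185059859918 q [ 1.0971  0.4799 -0.7275  1.4901  0.328   1.2858 -0.1113] F [0.3782 0.1542 0.4955] op 0.38972596610610577 32.64529645442963
move [ 2.3653 -1.3301 -0.0008  0.0108  0.0069 -0.9152]
```

apply_moves --pt "0.06 -0.04 0 0 0 -0.05" --pt "0.18 -0.12 0 0 0 -0.15" --pt "0.3 -0.2 0 0 0 -0.3" --pt "0.44 -0.3 0 0 0 -0.45" --pt "0.58 -0.4 0 0 0 -0.6" --pt "0.72 -0.5 0 0 0 -0.75" --pt "0.84 -0.58 0 0.01 0.007 -0.87" --pt "0.92 -0.64 0 0.01 0.007 -0.915" --pt "0.92 -0.64 0 0.01 0.007 -0.915"

```text
time: 6.0
position: [0.4704, -0.0956, 0.2973]
ee_rot: [-0.005, 0.603, 0.798, -0.0]
wrist_force: [-0.4, -0.8, -0.7]
opening: 0.391
grip_force: 32.6
```

```bash
python3 g.py .475 .15 .3 1.842; python3 g.py .475 .3 .3 1.842
```

```text
t 6.0 pos [ 0.4704 -0.0956  0.2973] yaw 1.8470702448089371 q [ 1.0686  0.2189 -1.0397  1.862   0.1976  1.183   0.2386] F [-0.4226 -0.7607 -0.689 ] op 0.39055144101482203 32.59362520650029
move [ 0.9403  0.2856 -0.0051 -0.0081 -0.0101  0.0065]
t 6.0 pos [ 0.4704 -0.0956  0.2973] yaw 1.8470702448089371 q [ 1.0686  0.2189 -1.0397  1.862   0.1976  1.183   0.2386] F [-0.4226 -0.7607 -0.689 ] op 0.39055144101482203 32.59362520650029
move [ 1.5175  0.4493 -0.0016 -0.0081 -0.0101  0.0065]
```

apply_moves --pt "0.08 0.03 0 0 0 0" --pt "0.22 0.07 0 0 0 0" --pt "0.38 0.11 0 0 0 0" --pt "0.54 0.16 0 0 0 0" --pt "0.7 0.21 0 0 0 0" --pt "0.84 0.25 0 0 0 0" --pt "0.94 0.285 0 0 0 0" --pt "0.94 0.285 0 0 0 0"

```text
time: 6.8
position: [0.4769, 0.1495, 0.299]
ee_rot: [-0.005, 0.604, 0.797, 0.001]
wrist_force: [-0.4, 0.9, -1.1]
opening: 0.388
grip_force: 32.6
```

```bash
python3 g.py .475 .3 .2 1.842;python3 - <<'E'
from h import *
im=vision.camera('top')
cv2.imwrite('pics/c4.png',np.clip(cv2.resize(im[170:280,65:215],(800,587),interpolation=cv2.INTER_CUBIC).astype(float)*1.4,0,255).astype(np.uint8))
E
```

```text
t 6.8 pos [0.4769 0.1495 0.299 ] yaw 1.84556783996338 q [ 0.5926  0.2939 -1.1139  1.8199  0.2706  1.2038 -0.3287] F [-0.4088  0.8934 -1.0646] op 0.38769156342824773 32.61078905314207
move [ 0.5775  0.1579  0.401  -0.0059 -0.0127  0.0046]
```

apply_moves --pt "0.1 0.03 0.05 0 0 0" --pt "0.25 0.07 0.15 0 0 0" --pt "0.4 0.11 0.28 0 0 0" --pt "0.52 0.145 0.42 0 0 0" --pt "0.578 0.158 0.56 -0.006 -0.012 0.005" --pt "0.578 0.158 0.7 -0.006 -0.012 0.005" --pt "0.578 0.158 0.75 -0.006 -0.012 0.005" --pt "0.578 0.158 0.75 -0.006 -0.012 0.005"

```text
time: 7.65
position: [0.4749, 0.2939, 0.1103]
ee_rot: [0.0, 0.608, 0.794, -0.003]
wrist_force: [-0.8, -0.1, -0.1]
opening: 0.393
grip_force: 32.6
```

```bash
python3 g.py .475 .3 .018 1.842
```

```text
t 7.65 pos [0.4749 0.2939 0.1103] yaw 1.835160926754631 q [ 0.0684  0.6361 -0.8896  1.8656  0.608   0.9439 -0.8397] F [-0.8124 -0.0776 -0.1356] op 0.3927648965513967 32.58179046213627
move [ 0.0248  0.0085  0.3689 -0.0064  0.0049 -0.0087]
```

apply_moves --pt "0 0 0.1 0 0 0" --pt "0 0 0.2 0 0 0" --pt "0 0 0.28 0 0 0" --pt "0 0 0.34 0 0 0" --pt "0 0 0.36 0 0 0" --pt "0 0 0.36 0 0 0" --pt "0 0 0.36 0 0 0"

```text
time: 8.35
position: [0.4761, 0.2971, 0.0236]
ee_rot: [0.001, 0.607, 0.795, 0.0]
wrist_force: [-0.1, -0.6, -0.8]
opening: 0.389
grip_force: 32.6
```

```bash
python3 g.py .475 .3 .018 1.842;python3 - <<'E'
from h import *
im=vision.camera('scene');im2=vision.camera('top')
cv2.imwrite('pics/c4.png',np.hstack([cv2.resize(im[110:200,290:390],(400,360)),cv2.resize(im2[180:270,75:175],(400,360))]))
E
```

```text
t 8.35 pos [0.4761 0.2971 0.0236] yaw 1.8374883638754214 q [-0.0139  0.754  -0.7817  1.8978  0.7365  0.8038 -0.9349] F [-0.0979 -0.5835 -0.7903] op 0.3888237824212473 32.63287145644426
move [ 0.0124 -0.0012  0.0223  0.0015  0.0016 -0.0057]
```

View pics/c4.png

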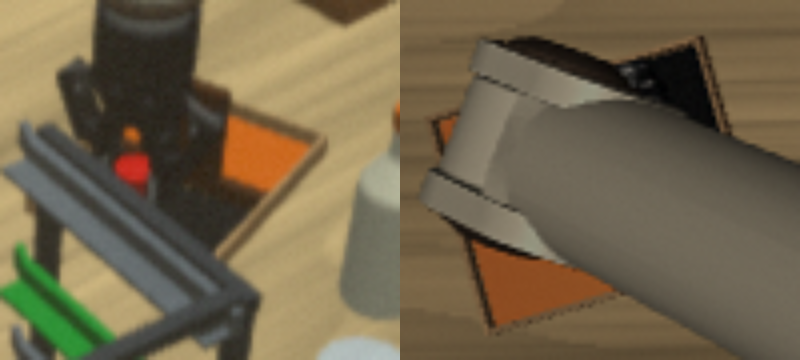

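The cap hangs just above the black side, with the handle and fingers clear, so I'll lower to contact.

apply_moves --pt "0.005 0 0.012 0 0 0" --pt "0.005 0 0.022 0 0 0" --pt "0.005 0 0.03 0 0 0" --pt "0.005 0 0.03 0 0 0" --pt "0.005 0 0.03 0 0 0"

```text
time: 8.95
position: [0.4749, 0.298, 0.0155]
ee_rot: [0.001, 0.607, 0.795, -0.001]
wrist_force: [-1.4, -2.3, 5.4]
opening: 0.391
grip_force: 33.3
```

```bash
python3 g.py .475 .3 .018 1.842
```

```text
t 8.95 pos [0.4749 0.298  0.0155] yaw 1.8381564680806792 q [-0.0242  0.7655 -0.7712  1.899   0.7477  0.7935 -0.9454] F [-1.4191 -2.3331  5.3632] op 0.391173142031911 33.31333547830582
move [ 0.0075  0.0025 -0.01   -0.0004  0.0028 -0.0049]
```

apply_moves --pt "0 0 0 0 0 0" --pt "0 0 0 0 0 0" --pt "0 0 0 0 0 0" --pt "0 0 0 0 0 0" --pt "0 0 0 0 0 0" --pt "0 0 -0.04 0 0 0" --pt "0 0 -0.14 0 0 0" --pt "0 0 -0.3 0 0 0" --pt "0 0 -0.5 0 0 0" --pt "0 0 -0.7 0 0 0" --pt "0 0 -0.9 0 0 0" --pt "0 0 -1 0 0 0" --gripper 1

```text
time: 10.15
position: [0.4757, 0.3002, 0.2703]
ee_rot: [0.002, 0.606, 0.795, 0.002]
wrist_force: [0.1, -1.1, -0.5]
opening: 1.002
grip_force: 0.0
```

```bash
python3 g.py .475 .05 .27 1.842
```

```text
t 10.15 pos [0.4757 0.3002 0.2703] yaw 1.839007399988129 q [ 0.1813  0.4537 -1.0392  1.7222  0.4201  1.2037 -0.6991] F [ 0.064  -1.0635 -0.457 ] op 1.0024714874100122 0.0
move [-0.9641 -0.2677 -0.0001  0.007   0.0004 -0.0038]
```

apply_moves --pt "-0.1 -0.03 0 0 0 0" --pt "-0.26 -0.07 0 0 0 0" --pt "-0.44 -0.12 0 0 0 0" --pt "-0.62 -0.17 0 0 0 0" --pt "-0.8 -0.22 0 0 0 0" --pt "-0.96 -0.267 0 0 0 0" --pt "-1 -0.278 0 0.007 0 0"

```text
time: 10.85
position: [0.4734, 0.033, 0.2654]
ee_rot: [-0.001, 0.61, 0.793, -0.005]
wrist_force: [0.7, -0.6, 0.2]
opening: 0.999
grip_force: 0.0
```

```bash
python3 g.py .49 -.19 .27 1.842;python3 - <<'E'
from h import *
im=vision.camera('scene');im2=vision.camera('top')
cv2.imwrite('pics/c5.png',np.hstack([cv2.resize(im[110:200,290:390],(400,360),interpolation=cv2.INTER_CUBIC),np.clip(cv2.resize(im2[180:270,75:175],(400,360),interpolation=cv2.INTER_CUBIC)*1.5,0,255)]).astype(np.uint8))
E
```

```text
t 10.85 pos [0.4734 0.033  0.2654] yaw 1.8304976579304406 q [ 0.8241  0.265  -1.0941  1.9168  0.2664  1.1231 -0.1152] F [ 0.7414 -0.5598  0.1617] op 0.9990691314322301 0.0
move [-0.8794 -0.1649 -0.0129 -0.01    0.006  -0.0147]
```

View pics/c5.png

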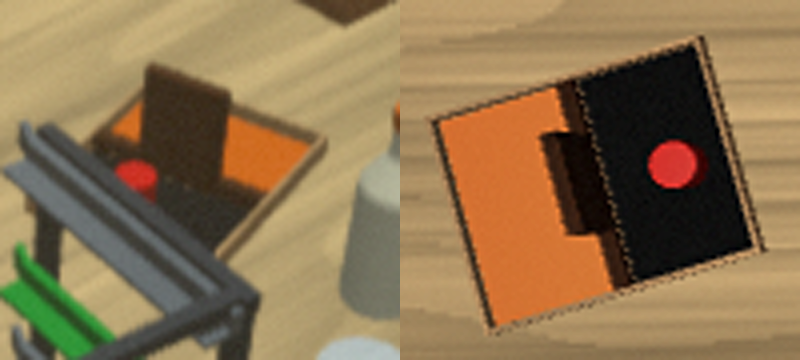

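The cap stands upright in the middle of the black side, at crop pixel (673,164). Back to the stack.

apply_moves --pt "-0.1 -0.02 0 0 0 0" --pt "-0.26 -0.05 0 0 0 0" --pt "-0.44 -0.08 0 0 0 0" --pt "-0.62 -0.12 0 0 0 0" --pt "-0.78 -0.15 -0.01 0 0 0" --pt "-0.88 -0.165 -0.013 -0.01 0.006 -0.015" --pt "-0.88 -0.165 -0.013 -0.01 0.006 -0.015"

```text
time: 11.65
position: [0.493, -0.1867, 0.2693]
ee_rot: [-0.0, 0.603, 0.797, 0.002]
wrist_force: [0.8, 0.6, 0.5]
opening: 1.002
grip_force: 0.0
```

```bash
python3 g.py .519 -.377 .16 1.35
```

```text
t 11.65 pos [ 0.493  -0.1867  0.2693] yaw 1.846115398125949 q [ 1.1248  0.357  -0.9954  1.8026  0.3214  1.1571  0.3022] F [0.8297 0.6057 0.4519] op 1.0018452551082788 0.0
move [-0.7622 -0.108   0.4345  0.0026 -0.0048  0.6317]
```

apply_moves --pt "-0.1 -0.014 0.03 0 0 0" --pt "-0.25 -0.035 0.1 0 0 0" --pt "-0.42 -0.06 0.2 0 0 0" --pt "-0.58 -0.08 0.3 0 0 0" --pt "-0.7 -0.1 0.38 0 0 0" --pt "-0.762 -0.108 0.434 0 0 0" --pt "-0.762 -0.108 0.434 0 0 0" --pt "-0.762 -0.108 0.434 0 0 0"

```text
time: 12.45
position: [0.5205, -0.371, 0.1605]
ee_rot: [-0.001, 0.601, 0.799, 0.003]
wrist_force: [-0.1, 0.3, 1.3]
opening: 1.001
grip_force: 0.0
```

```bash
python3 g.py .519 -.377 .055 1.842
```

```text
t 12.45 pos [ 0.5205 -0.371   0.1605] yaw 1.8529341761012144 q [ 1.1499  0.6658 -0.8245  1.6306  0.5313  1.0855  0.4594] F [-0.1025  0.3089  1.3286] op 1.0010906472091687 0.0
move [-0.0233 -0.0138  0.422   0.0043 -0.0063  0.0139]
```

apply_moves --pt "-0.01 -0.005 0.1 0 0 0" --pt "-0.02 -0.01 0.2 0 0 0" --pt "-0.02 -0.01 0.3 0 0 0" --pt "-0.02 -0.01 0.38 0 0 0" --pt "-0.02 -0.01 0.42 0 0 0" --pt "-0.02 -0.01 0.42 0 0 0" --pt "-0.02 -0.01 0.42 0 0 0"

```text
time: 13.15
position: [0.5189, -0.3792, 0.0562]
ee_rot: [-0.0, 0.602, 0.799, 0.002]
wrist_force: [-0.4, 0.1, -0.3]
opening: 1.0
grip_force: 0.0
```

apply_moves --pt "0 0 0 0 0 0" --pt "0 0 0 0 0 0" --pt "0 0 0 0 0 0" --pt "0 0 0 0 0 0" --pt "0 0 0 0 0 0" --pt "0 0 0 0 0 0" --pt "0 0 0 0 0 0" --pt "0 0 0 0 0 0" --gripper 0 --grip_force 50

```text
time: 13.95
position: [0.5204, -0.3792, 0.0566]
ee_rot: [0.001, 0.602, 0.799, 0.003]
wrist_force: [4.7, 1.3, 5.2]
opening: 0.395
grip_force: 51.0
```

```bash
python3 g.py .519 -.377 .3 1.842
```

```text
t 13.95 pos [ 0.5204 -0.3792  0.0566] yaw 1.850578824508977 q [ 1.104   0.7904 -0.7398  1.6774  0.6355  0.9262  0.3975] F [4.6913 1.3078 5.1957] op 0.39514015627149446 51.04183102492243
move [ 0.0112  0.0029 -0.9734  0.0077 -0.0015  0.0109]
```

apply_moves --pt "0 0 -0.06 0 0 0" --pt "0 0 -0.16 0 0 0" --pt "0 0 -0.3 0 0 0" --pt "0 0 -0.46 0 0 0" --pt "0 0 -0.62 0 0 0" --pt "0 0 -0.78 0 0 0" --pt "0 0 -0.92 0 0 0" --pt "0 0 -1 0 0 0" --pt "0 0 -1 0 0 0"

```text
time: 14.85
position: [0.5179, -0.3813, 0.3077]
ee_rot: [0.001, 0.602, 0.798, 0.001]
wrist_force: [0.7, 0.4, -2.2]
opening: 0.396
grip_force: 53.4
```

```bash
python3 g.py .475 -.14 .31 1.842; python3 - <<'E'
from h import *
for n in('scene',):
    vision.camera(n)
    for d in spotter.boxes_of(n,'cutter')[:3]: print(n,d['conf'],w(n,d['location']))
E
```

```text
t 14.85 pos [ 0.5179 -0.3813  0.3077] yaw 1.8487327871107366 q [ 1.1999  0.5385 -0.8966  1.4697  0.4233  1.3342  0.5525] F [ 0.6999  0.4275 -2.1509] op 0.3960483990287774 53.38462322484702
move [ 0.9752  0.0998 -0.0095  0.0036  0.0005  0.0086]
scene 0.81 [ 0.60349056 -0.23301691  0.02594736]
scene 0.68 [ 0.66162182 -0.10364395  0.0453023 ]
scene 0.59 [ 0.53505303 -0.38719256  0.30533602]
```

apply_moves --pt "0.08 0.01 0 0 0 0" --pt "0.22 0.02 0 0 0 0" --pt "0.38 0.04 0 0 0 0" --pt "0.54 0.055 0 0 0 0" --pt "0.7 0.07 0 0 0 0" --pt "0.86 0.09 0 0 0 0" --pt "1 0.103 0 0 0 0"

```text
time: 15.65
position: [0.4712, -0.131, 0.3036]
ee_rot: [-0.003, 0.602, 0.799, 0.001]
wrist_force: [-0.0, -0.4, -0.9]
opening: 0.395
grip_force: 53.3
```

apply_moves --pt "0.16 0.04 0 0 0 0" --pt "0.32 0.09 0 0 0 0" --pt "0.48 0.13 0 0 0 0" --pt "0.64 0.18 0 0 0 0" --pt "0.8 0.22 0 0 0 0" --pt "0.96 0.265 0 0 0 0" --pt "1 0.276 0 0 0 0"

```text
time: 16.35
position: [0.4686, 0.131, 0.3053]
ee_rot: [-0.002, 0.599, 0.801, 0.001]
wrist_force: [-0.4, -0.6, -2.4]
opening: 0.392
grip_force: 53.4
```

```bash
python3 g.py .4435 .415 .31 1.842
```

```text
t 16.35 pos [0.4686 0.131  0.3053] yaw 1.8566010731584444 q [ 0.685   0.26   -1.1639  1.842   0.2494  1.2049 -0.2713] F [-0.4251 -0.6378 -2.3558] op 0.391968238724278 53.36815472692251
move [ 1.1181  0.2241 -0.0125 -0.0008 -0.0074  0.0186]
```

apply_moves --pt "0.12 0.02 0 0 0 0" --pt "0.28 0.06 0 0 0 0" --pt "0.44 0.09 0 0 0 0.005" --pt "0.6 0.12 0 0 0 0.01" --pt "0.76 0.15 0 0 0 0.018" --pt "0.9 0.18 0 0 -0.007 0.018" --pt "1 0.21 0 0 -0.007 0.018" --pt "1 0.224 0 0 -0.007 0.018"

```text
time: 17.15
position: [0.4531, 0.3852, 0.3054]
ee_rot: [-0.0, 0.605, 0.796, -0.001]
wrist_force: [-1.0, 0.4, -1.8]
opening: 0.391
grip_force: 53.3
```

```bash
python3 g.py .4435 .415 .12 1.842
```

```text
t 17.15 pos [0.4531 0.3852 0.3054] yaw 1.8418170412179877 q [ 0.009   0.5042 -1.0598  1.5917  0.4498  1.3157 -0.8435] F [-1.0398  0.4247 -1.8193] op 0.3905229957106505 53.34720952436328
move [ 0.1261 -0.0035  0.7415 -0.0029  0.0013 -0.0002]
```

apply_moves --pt "0.06 0 0.08 0 0 0" --pt "0.12 0 0.22 0 0 0" --pt "0.126 -0.003 0.38 0 0 0" --pt "0.126 -0.003 0.54 0 0 0" --pt "0.126 -0.003 0.7 0 0 0" --pt "0.126 -0.003 0.84 0 0 0" --pt "0.126 -0.003 0.95 0 0 0" --pt "0.126 -0.003 1 0 0 0" --pt "0.126 -0.003 1 0 0 0"

```text
time: 18.05
position: [0.4466, 0.409, 0.0547]
ee_rot: [0.001, 0.608, 0.794, -0.003]
wrist_force: [0.7, 1.0, -1.2]
opening: 0.394
grip_force: 53.3
```

```bash
python3 g.py .4435 .415 .0335 1.842
```

```text
t 18.05 pos [0.4466 0.409  0.0547] yaw 1.8348200333060078 q [-0.1858  0.7873 -0.8423  1.7702  0.7232  0.931  -1.0797] F [ 0.7056  1.05   -1.2291] op 0.39375882172059823 53.30542950890958
move [ 0.0268 -0.0055  0.0845 -0.0042  0.0069 -0.0092]
```

apply_moves --pt "0.015 0 0.03 0 0 0" --pt "0.015 0 0.055 0 0 0" --pt "0.015 0 0.075 0 0 0" --pt "0.015 0 0.085 0 0 0" --pt "0.015 0 0.085 0 0 0" --pt "0.015 0 0.085 0 0 0"

```text
time: 18.65
position: [0.4469, 0.4155, 0.0366]
ee_rot: [0.002, 0.608, 0.794, 0.0]
wrist_force: [-0.6, 0.2, -2.4]
opening: 0.393
grip_force: 53.3
```

```bash
python3 g.py .4435 .415 .0335 1.842
```

```text
t 18.65 pos [0.4469 0.4155 0.0366] yaw 1.835613673376673 q [-0.2083  0.8131 -0.8214  1.769   0.7491  0.9026 -1.102 ] F [-0.6275  0.1964 -2.3864] op 0.39314764879111713 53.328574541956186
move [ 0.0016 -0.0136  0.0124  0.0028  0.003  -0.0081]
```

apply_moves --pt "0 0 0.008 0 0 0" --pt "0 0 0.014 0 0 0" --pt "0 0 0.017 0 0 0" --pt "0 0 0.017 0 0 0" --pt "0 0 0.017 0 0 0"

```text
time: 19.15
position: [0.4469, 0.4154, 0.0326]
ee_rot: [0.002, 0.608, 0.794, 0.0]
wrist_force: [-0.9, -2.9, 5.1]
opening: 0.389
grip_force: 54.2
```

apply_moves --pt "0 0 0 0 0 0" --pt "0 0 0 0 0 0" --pt "0 0 0 0 0 0" --pt "0 0 0 0 0 0" --pt "0 0 0 0 0 0" --pt "0 0 -0.04 0 0 0" --pt "0 0 -0.14 0 0 0" --pt "0 0 -0.3 0 0 0" --pt "0 0 -0.5 0 0 0" --pt "0 0 -0.7 0 0 0" --pt "0 0 -0.7 0 0 0" --gripper 1

```text
time: 20.25
position: [0.4483, 0.4201, 0.2155]
ee_rot: [0.002, 0.607, 0.794, 0.006]
wrist_force: [-0.1, 1.9, -0.0]
opening: 1.002
grip_force: 0.0
```

```bash
python3 g.py .43 .14 .21 2.6
```

```text
t 20.25 pos [0.4483 0.4201 0.2155] yaw 1.8362459111564462 q [-0.1013  0.6074 -0.9898  1.6607  0.5526  1.1643 -0.9647] F [-0.1416  1.9188 -0.0223] op 1.001748640219474 0.0
move [-1.0621 -0.3648  0.0131  0.0175  0.0016 -0.9725]
```

apply_moves --pt "-0.1 -0.03 0 0 0 -0.1" --pt "-0.25 -0.08 0 0 0 -0.25" --pt "-0.42 -0.14 0 0 0 -0.42" --pt "-0.58 -0.2 0 0 0 -0.58" --pt "-0.74 -0.26 0 0 0 -0.74" --pt "-0.9 -0.31 0 0 0 -0.9" --pt "-0.96 -0.34 0 0 0 -1" --pt "-0.96 -0.34 0 0 0 -1"

```text
time: 21.05
position: [0.4269, 0.1584, 0.207]
ee_rot: [0.001, 0.259, 0.966, -0.002]
wrist_force: [-0.6, 0.7, -0.7]
opening: 1.001
grip_force: 0.0
```

```bash
python3 - <<'E'
from h import *
im=vision.camera('scene');im2=vision.camera('top')
cv2.imwrite('pics/c6.png',np.hstack([cv2.resize(im[110:200,290:390],(400,360),interpolation=cv2.INTER_CUBIC),np.clip(cv2.resize(im2[180:270,75:175],(400,360),interpolation=cv2.INTER_CUBIC)*1.5,0,255)]).astype(np.uint8))
E
python3 g.py .459 .36 .2 3.413
```

```text
t 21.15 pos [0.4273 0.162  0.2078] yaw 2.6182198625535142 q [ 0.6927  0.4819 -1.3691  2.0252  0.5449  1.0781  0.1177] F [ 0.7848 -0.3707 -0.2224] op 0.9979543109728041 0.0
move [ 0.2861  0.7494  0.0304 -0.0013  0.0041 -1.0119]
```

View pics/c6.png

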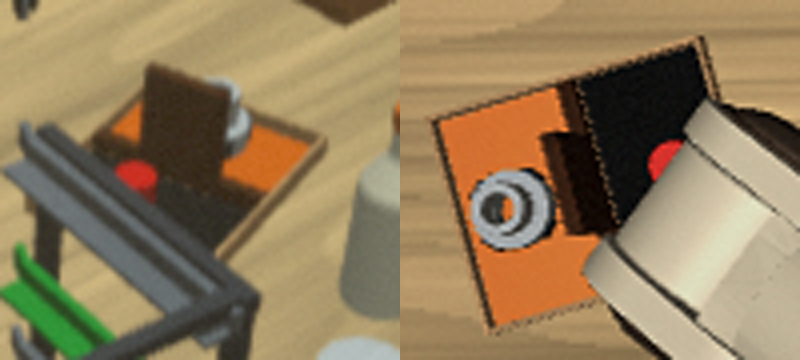

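The cutter stands on the orange side at crop pixel (512,208), upright, with the cap still standing on black. To keep joint 3 off its limit, I'll turn back the other way to yaw 0.27 for the handle.

apply_moves --pt "0 0 0 0 0 0.18" --pt "0 0 0 0 0 0.36" --pt "0 0 0 0 0 0.54" --pt "0 0 0 0 0 0.72" --pt "0 0 0 0 0 0.9" --pt "0 0 0 0 0 1"

```text
time: 21.75
position: [0.4271, 0.1643, 0.2082]
ee_rot: [0.002, 0.609, 0.793, 0.001]
wrist_force: [-0.3, 0.1, 0.5]
opening: 0.998
grip_force: 0.0
```

apply_moves --pt "0 0 0 0 0 0.18" --pt "0 0 0 0 0 0.36" --pt "0 0 0 0 0 0.54" --pt "0 0 0 0 0 0.72" --pt "0 0 0 0 0 0.9" --pt "0 0 0 0 0 1"

```text
time: 22.35
position: [0.427, 0.1644, 0.2081]
ee_rot: [0.001, 0.866, 0.5, 0.001]
wrist_force: [-0.7, -0.4, -0.3]
opening: 0.999
grip_force: 0.0
```

apply_moves --pt "0 0 0 0 0 0.18" --pt "0 0 0 0 0 0.36" --pt "0 0 0 0 0 0.54" --pt "0 0 0 0 0 0.72" --pt "0 0 0 0 0 0.9" --pt "0 0 0 0 0 0.99"

```text
time: 22.95
position: [0.427, 0.1644, 0.2081]
ee_rot: [0.001, 0.991, 0.135, 0.002]
wrist_force: [0.4, -0.6, 0.2]
opening: 1.0
grip_force: 0.0
```

```bash
python3 g.py .459 .36 .2 .271
```

```text
t 22.95 pos [0.427  0.1644 0.2081] yaw 0.27018054281832377 q [ 0.3254  0.2358 -0.8436  2.0314  0.218   0.9601 -1.9307] F [ 0.3672 -0.6116  0.1634] op 1.0000885136296647 0.0
move [ 0.3319 -0.7198  0.0322  0.0025 -0.0045 -0.001 ]
```

apply_moves --pt "0.05 -0.1 0 0 0 0" --pt "0.12 -0.25 0 0 0 0" --pt "0.19 -0.42 0 0 0 0" --pt "0.26 -0.57 0 0 0 0" --pt "0.31 -0.68 0 0 0 0" --pt "0.332 -0.72 0.03 0.0025 -0.0045 0" --pt "0.332 -0.72 0.03 0.0025 -0.0045 0" --pt "0.332 -0.72 0.03 0.0025 -0.0045 0"

```text
time: 23.75
position: [0.4578, 0.3571, 0.199]
ee_rot: [0.001, 0.991, 0.136, -0.001]
wrist_force: [0.5, 0.3, 0.4]
opening: 1.001
grip_force: 0.0
```

```bash
python3 g.py .459 .36 .064 .271
```

```text
t 23.75 pos [0.4578 0.3571 0.199 ] yaw 0.27316150007251094 q [-0.0978  0.502  -0.8071  1.7497  0.4071  1.0697 -2.3423] F [0.5059 0.2633 0.4333] op 1.0006706808323804 0.0
move [ 0.0094 -0.011   0.54    0.0022  0.0041  0.0028]
```

apply_moves --pt "0.005 -0.005 0.1 0 0 0" --pt "0.009 -0.008 0.2 0 0 0" --pt "0.009 -0.008 0.28 0 0 0" --pt "0.009 -0.008 0.33 0 0 0" --pt "0.009 -0.008 0.34 0 0 0" --pt "0.009 -0.008 0.34 0 0 0"

```text
time: 24.35
position: [0.4604, 0.3594, 0.115]
ee_rot: [0.0, 0.991, 0.135, -0.001]
wrist_force: [-0.3, 0.8, 0.2]
opening: 0.998
grip_force: 0.0
```

```bash
python3 g.py .459 .36 .064 .271
```

```text
t 24.35 pos [0.4604 0.3594 0.115 ] yaw 0.27168931663718404 q [-0.1528  0.6083 -0.7413  1.8056  0.5029  0.9279 -2.4155] F [-0.314   0.7712  0.1953] op 0.9975463945630352 0.0
move [-0.0043 -0.004   0.204   0.001   0.0021  0.0009]
```

apply_moves --pt "0 0 0.07 0 0 0" --pt "0 0 0.14 0 0 0" --pt "0 0 0.19 0 0 0" --pt "0 0 0.204 0 0 0" --pt "0 0 0.204 0 0 0" --pt "0 0 0.204 0 0 0"

```text
time: 24.95
position: [0.46, 0.3604, 0.0639]
ee_rot: [0.0, 0.991, 0.136, -0.001]
wrist_force: [-0.6, -0.0, 0.6]
opening: 1.001
grip_force: 0.0
```

apply_moves --pt "0 0 0 0 0 0" --pt "0 0 0 0 0 0" --pt "0 0 0 0 0 0" --pt "0 0 0 0 0 0" --pt "0 0 0 0 0 0" --pt "0 0 0 0 0 0" --pt "0 0 0 0 0 0" --pt "0 0 0 0 0 0" --pt "0 0 0 0 0 0" --pt "0 0 0 0 0 0" --gripper 0 --grip_force 110

```text
time: 25.95
position: [0.4601, 0.3605, 0.0642]
ee_rot: [0.0, 0.991, 0.136, -0.001]
wrist_force: [-0.8, 0.3, 5.5]
opening: 0.125
grip_force: 108.1
```

```bash
python3 g.py .459 .36 .2 .271
```

```text
t 25.95 pos [0.4601 0.3605 0.0642] yaw 0.27285759903027923 q [-0.1918  0.6757 -0.6914  1.8291  0.5622  0.8438 -2.4602] F [-0.8205  0.3275  5.4605] op 0.12487410568495698 108.11623692512512
move [-0.0053  0.0007 -0.5433 -0.0001  0.0014  0.0024]
```

apply_moves --pt "0 0 -0.01 0 0 0" --pt "0 0 -0.03 0 0 0" --pt "0 0 -0.06 0 0 0" --pt "0 0 -0.1 0 0 0" --pt "0 0 -0.16 0 0 0" --pt "0 0 -0.22 0 0 0" --pt "0 0 -0.28 0 0 0" --pt "0 0 -0.34 0 0 0" --pt "0 0 -0.4 0 0 0" --pt "0 0 -0.45 0 0 0" --pt "0 0 -0.48 0 0 0" --pt "0 0 -0.48 0 0 0"

```text
time: 27.15
position: [0.4608, 0.3606, 0.1851]
ee_rot: [-0.0, 0.991, 0.136, 0.0]
wrist_force: [0.1, 0.6, -5.7]
opening: 0.125
grip_force: 107.2
```

```bash
python3 g.py .402 .26 .184 -.1; python3 - <<'E'
from h import *
im=vision.camera('scene')
cv2.imwrite('pics/c7.png',cv2.resize(im[70:210,260:420],(640,560),interpolation=cv2.INTER_CUBIC))
E
```

```text
t 27.15 pos [0.4608 0.3606 0.1851] yaw 0.2725471858714859 q [-0.1109  0.5228 -0.7956  1.7546  0.4252  1.0446 -2.3566] F [ 0.0632  0.5976 -5.7369] op 0.1247839890687984 107.23320007324219
move [-0.3347  0.3243  0.0041 -0.0002 -0.0004  0.4743]
```

View pics/c7.png

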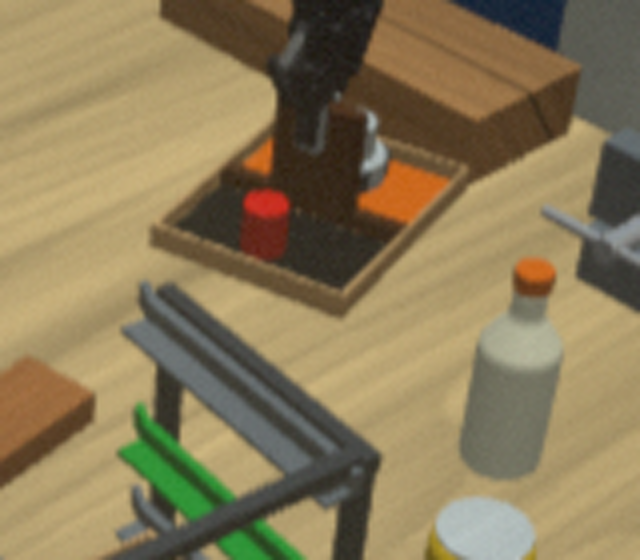

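The tray is lifted level with both parts standing: the cap at crop pixel (265,225), the cutter behind the handle.

apply_moves --pt "-0.01 0.01 0 0 0 0.01" --pt "-0.04 0.035 0 0 0 0.05" --pt "-0.075 0.07 0 0 0 0.1" --pt "-0.11 0.105 0 0 0 0.15" --pt "-0.145 0.14 0 0 0 0.2" --pt "-0.18 0.175 0 0 0 0.25" --pt "-0.215 0.21 0 0 0 0.3" --pt "-0.25 0.245 0 0 0 0.35" --pt "-0.285 0.28 0 0 0 0.4" --pt "-0.315 0.305 0 0 0 0.44" --pt "-0.33 0.32 0 0 0 0.47" --pt "-0.335 0.324 0 0 0 0.474"

```text
time: 28.4
position: [0.4012, 0.2589, 0.1841]
ee_rot: [0.001, 0.999, -0.05, -0.0]
wrist_force: [0.5, 0.5, -6.3]
opening: 0.125
grip_force: 107.4
```

```bash
python3 g.py .423 .007 .184 -.102
```

```text
t 28.4 pos [0.4012 0.2589 0.1841] yaw -0.10098300754848981 q [ 0.0021  0.2977 -0.7296  2.0099  0.2481  0.9236 -2.529 ] F [ 0.4975  0.529  -6.2509] op 0.1249999965930383 107.37126588821411
move [0.1884 0.9938 0.0015 0.0018 0.0011 0.0013]
```

apply_moves --pt "0 0.02 0 0 0 0" --pt "0.01 0.08 0 0 0 0" --pt "0.02 0.17 0 0 0 0" --pt "0.035 0.27 0 0 0 0" --pt "0.055 0.38 0 0 0 0" --pt "0.08 0.49 0 0 0 0" --pt "0.1 0.6 0 0 0 0" --pt "0.125 0.71 0 0 0 0" --pt "0.15 0.81 0 0 0 0" --pt "0.17 0.9 0 0 0 0" --pt "0.185 0.965 0 0 0 0" --pt "0.188 0.993 0 0 0 0"

```text
time: 29.6
position: [0.424, 0.0062, 0.1842]
ee_rot: [0.001, 0.999, -0.051, -0.001]
wrist_force: [0.5, 0.3, -5.7]
opening: 0.125
grip_force: 107.5
```

apply_moves --pt "0 0 0 0 0 0" --pt "0 0 0 0 0 0" --pt "0 0 0 0 0 0"

```text
time: 29.9
position: [0.4234, 0.0091, 0.1841]
ee_rot: [0.0, 0.999, -0.049, -0.001]
wrist_force: [0.6, 0.3, -5.5]
opening: 0.127
grip_force: 107.5
```

```bash
python3 g.py .423 .007 .180 -.102; python3 - <<'E'
from h import *
im=vision.camera('scene');t=vision.camera('top');cv2.imwrite('pics/T8.png',t)
cv2.imwrite('pics/c8.png',np.hstack([cv2.resize(im[110:275,200:360],(400,412),interpolation=cv2.INTER_CUBIC),cv2.resize(t[95:260,180:340],(400,412),interpolation=cv2.INTER_CUBIC)]))
E
```

```text
t 29.9 pos [0.4234 0.0091 0.1841] yaw -0.09772280111779977 q [ 0.4725  0.1661 -0.602   2.1306  0.1222  0.8789 -1.8699] F [ 0.6199  0.2588 -5.4635] op 0.12681206087492508 107.54928588867188
move [-0.0008  0.0084  0.0166  0.0007  0.0017  0.0054]
```

View pics/c8.png

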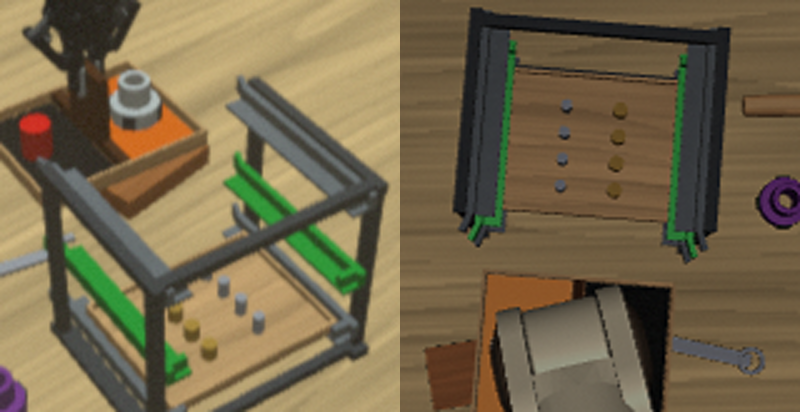

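```bash
python3 - <<'E'
from h import *
a=onz('top',214,204,.14);b=onz('top',288.8,211.1,.14);print(a,b,(a+b)/2,np.linalg.norm(a-b),np.arctan2(a[0]-b[0],a[1]-b[1]))
c=np.array([.65,-.016]);x=np.array([.9948,-.1018]);y=np.array([.1018,.9948])
print(((a+b)/2)[:2]-c, (((a+b)/2)[:2]-c)@x,(((a+b)/2)[:2]-c)@y, (np.array([.4234,.0091])-c)@y)
E
```

```text
[0.50867559 0.09737876 0.14      ] [ 0.48616078 -0.09460663  0.14      ] [0.49741819 0.00138606 0.14      ] 0.19330107891689155 0.1167403154465752
[-0.15258181  0.01738606] -0.15355828837842656 0.0017628288786337026 0.0019015999999999987
```

The tray is level and aligned in front of the rack, within about 2 mm laterally and 0.02 rad. Both parts stand at scene crop (37,135) and (133,100). I'll insert it slightly high.

```bash
python3 g.py .5505 -.0058 .181 -.104
```

```text
t 30.0 pos [0.4234 0.0088 0.1841] yaw -0.09780435142239638 q [ 0.4725  0.166  -0.6016  2.1306  0.1224  0.879  -1.8697] F [-0.0806  0.2327 -5.5324] op 0.12619187206703772 107.55220413208008
move [0.5118 0.0086 0.0119 0.001  0.0018 0.0079]
```

apply_moves --pt "0.01 0.008 0.012 0 0 0.008" --pt "0.04 0.008 0.012 0 0 0.008" --pt "0.08 0.008 0.012 0 0 0.008" --pt "0.13 0.008 0.012 0 0 0.008" --pt "0.18 0.008 0.012 0 0 0.008" --pt "0.23 0.008 0.012 0 0 0.008" --pt "0.28 0.008 0.012 0 0 0.008" --pt "0.34 0.008 0.012 0 0 0.008" --pt "0.4 0.008 0.012 0 0 0.008" --pt "0.46 0.008 0.012 0 0 0.008" --pt "0.5 0.008 0.012 0 0 0.008" --pt "0.51 0.008 0.012 0 0 0.008"

```text
time: 31.2
position: [0.5514, -0.007, 0.1807]
ee_rot: [0.0, 0.999, -0.053, -0.001]
wrist_force: [0.4, 0.8, -5.5]
opening: 0.125
grip_force: 107.6
```

```bash
python3 g.py .6360 -.0146 .181 -.104
```

```text
t 31.2 pos [ 0.5514 -0.007   0.1807] yaw -0.10641142759233256 q [ 0.4015  0.4029 -0.5439  1.8455  0.2502  0.9625 -1.9287] F [ 0.4004  0.7739 -5.5461] op 0.12479275712869838 107.62849688529968
move [ 0.3397 -0.0057 -0.0017  0.0007  0.0015 -0.0031]
```

apply_moves --pt "0.01 0 0 0 0 0" --pt "0.04 0 0 0 0 0" --pt "0.08 0 0 0 0 0" --pt "0.13 0 0 0 0 0" --pt "0.18 0 0 0 0 0" --pt "0.23 0 0 0 0 0" --pt "0.28 -0.003 0 0 0 0" --pt "0.32 -0.005 0 0 0 0" --pt "0.335 -0.005 0 0 0 0" --pt "0.335 -0.005 0 0 0 0"

```text
time: 32.2
position: [0.6338, -0.0145, 0.1806]
ee_rot: [0.0, 0.999, -0.053, -0.001]
wrist_force: [0.8, 0.2, -6.0]
opening: 0.125
grip_force: 107.6
```

apply_moves --pt "0 0 0.006 0 0 0" --pt "0 0 0.012 0 0 0" --pt "0 0 0.018 0 0 0" --pt "0 0 0.024 0 0 0" --pt "0 0 0.024 0 0 0"

```text
time: 32.7
position: [0.6331, -0.0145, 0.1745]
ee_rot: [0.001, 0.999, -0.053, -0.001]
wrist_force: [1.2, 0.7, -6.6]
opening: 0.125
grip_force: 107.6
```

```bash
python3 g.py .656 -.0167 .175 -.104; python3 - <<'E'
from h import *
im=vision.camera('scene');t=vision.camera('top');cv2.imwrite('pics/T9.png',t)
cv2.imwrite('pics/c9.png',np.hstack([cv2.resize(im[130:275,215:360],(400,400),interpolation=cv2.INTER_CUBIC),cv2.resize(t[95:240,185:330],(400,400),interpolation=cv2.INTER_CUBIC)]))
E
```

```text
t 32.7 pos [ 0.6331 -0.0145  0.1745] yaw -0.10596540926361582 q [ 0.3498  0.5465 -0.51    1.6428  0.3008  1.0334 -1.9309] F [ 1.2192  0.6532 -6.6433] op 0.12464756761284203 107.5662910938263
move [ 0.0919 -0.0011 -0.0021  0.0016  0.0026 -0.0025]
```

apply_moves --pt "0 0 0.004 0 0 0" --pt "0 0 0.008 0 0 0" --pt "0 0 0.012 0 0 0" --pt "0 0 0.012 0 0 0"

```text
time: 33.2
position: [0.6336, -0.0146, 0.1728]
ee_rot: [0.001, 0.999, -0.053, -0.001]
wrist_force: [-3.5, -0.7, 3.5]
opening: 0.121
grip_force: 109.0
```

apply_moves --pt "0 0 -0.005 0 0 0" --pt "0.015 0 -0.005 0 0 0" --pt "0.03 0 -0.005 0 0 0" --pt "0.045 0 -0.005 0 0 0" --pt "0.06 0 -0.005 0 0 0" --pt "0.07 0 -0.005 0 0 0" --pt "0.07 0 -0.005 0 0 0"

```text
time: 33.9
position: [0.6515, -0.0164, 0.1728]
ee_rot: [0.0, 0.999, -0.053, -0.0]
wrist_force: [0.1, 0.3, -4.7]
opening: 0.124
grip_force: 107.7
```

```bash
python3 g.py .656 -.0167 .173 -.104
```

```text
t 33.9 pos [ 0.6515 -0.0164  0.1728] yaw -0.10618868910961043 q [ 0.339   0.578  -0.5031  1.5956  0.3094  1.0492 -1.9282] F [ 0.1055  0.2661 -4.7229] op 0.12358866544831287 107.69960761070251
move [ 0.018  -0.0006 -0.0007  0.001   0.0011 -0.0028]
```

Sliding freely so far. I'll continue in small steps until the stop pushes back.

apply_moves --pt "0.008 0 0 0 0 0" --pt "0.016 0 0 0 0 0" --pt "0.024 0 0 0 0 0" --pt "0.024 0 0 0 0 0"

```text
time: 34.3
position: [0.6557, -0.0172, 0.1731]
ee_rot: [0.001, 0.999, -0.053, -0.002]
wrist_force: [-4.9, -2.0, -0.6]
opening: 0.126
grip_force: 108.7
```

apply_moves --pt "0.006 0 0 0 0 0" --pt "0.012 0 0 0 0 0" --pt "0.012 0 0 0 0 0"

```text
time: 34.6
position: [0.6561, -0.0173, 0.1734]
ee_rot: [0.001, 0.999, -0.053, -0.005]
wrist_force: [-14.6, -0.6, 7.6]
opening: 0.127
grip_force: 109.8
```

Against the stops at the predicted home. I'll ease the push, set down and release.

apply_moves --pt "-0.01 0 0.004 0 0 0" --pt "-0.014 0 0.006 0 0 0" --pt "-0.014 0 0.006 0 0 0"

```text
time: 34.9
position: [0.6556, -0.0172, 0.1728]
ee_rot: [0.001, 0.999, -0.053, -0.001]
wrist_force: [-6.3, -1.4, 4.3]
opening: 0.126
grip_force: 109.2
```

apply_moves --pt "0 0 0 0 0 0" --pt "0 0 0 0 0 0" --pt "0 0 0 0 0 0" --pt "0 0 0 0 0 0" --pt "0 0 0 0 0 0" --pt "0 0 0 0 0 0" --pt "0 0 0 0 0 0" --gripper 0.8

```text
time: 35.6
position: [0.6563, -0.0169, 0.1715]
ee_rot: [0.001, 0.999, -0.053, -0.001]
wrist_force: [0.3, 0.2, -0.4]
opening: 0.799
grip_force: 0.0
```

apply_moves --pt "0 0 -0.03 0 0 0" --pt "0 0 -0.1 0 0 0" --pt "0 0 -0.2 0 0 0" --pt "0 0 -0.35 0 0 0" --pt "0 0 -0.5 0 0 0" --pt "0 0 -0.65 0 0 0" --pt "0 0 -0.7 0 0 0"

```text
time: 36.3
position: [0.6584, -0.0162, 0.3523]
ee_rot: [0.0, 0.999, -0.053, 0.003]
wrist_force: [0.3, 0.5, 0.3]
opening: 0.798
grip_force: 0.0
```

```bash
python3 g.py .43 0 .34
```

```text
t 36.3 pos [ 0.6584 -0.0162  0.3523] yaw -0.10579930628644744 q [ 0.3553  0.4479 -0.5431  1.3741  0.232   1.3762 -1.8639] F [0.3297 0.5297 0.2609] op 0.797991592985264 0.0
move [-0.9158  0.0322  0.0433  0.0004 -0.0081 -0.    ]
```

Now back off so the cameras can see, and check numerically.

apply_moves --pt "-0.1 0 0 0 0 0" --pt "-0.25 0 0 0 0 0" --pt "-0.42 0 0 0 0 0" --pt "-0.6 0 0 0 0 0" --pt "-0.75 0 0 0 0 0" --pt "-0.85 0 0 0 0 0" --pt "-0.85 0 0 0 0 0"

```text
time: 37.0
position: [0.4424, 0.0061, 0.347]
ee_rot: [0.002, 0.999, -0.053, -0.001]
wrist_force: [-0.3, -0.0, 0.7]
opening: 0.797
grip_force: 0.0
```

```bash
python3 - <<'E'
from h import *
np.set_printoptions(precision=3,suppress=True)
c=np.array([.656,-.0167]);x=np.array([.9948,-.1018]);y=np.array([.1018,.9948])
for n in('top','scene'):
    im=vision.camera(n)
    for th in('cap','cutter','tray','bit_tray'):
        for d in spotter.boxes_of(n,th)[:2]:
            p=w(n,d['location']);e=p[:2]-c;print(n,th,round(d['conf'],2),p,'rel',e@x,e@y)
    if n=='top':
        h=cv2.cvtColor(im,cv2.COLOR_BGR2HSV)
        # expected cap / cutter tops and tray corners
        m=(((h[...,0]<6)|(h[...,0]>174))&(h[...,1]>190)&(h[...,2]>80)).astype(np.uint8)
        k=cv2.connectedComponentsWithStats(m);print([(s,q) for s,q in zip(k[2][1:],k[3][1:]) if s[4]>40])
        for q in [q for s,q in zip(k[2][1:],k[3][1:]) if s[4]>40]: p=onz(n,*q,.109+.046);e=p[:2]-c;print('cap rel',e@x,e@y)
    else: cv2.imwrite('pics/c10.png',cv2.resize(im[130:275,215:360],(600,600)))
E
```

```text
top cap 0.68 [ 0.641 -0.074  0.158] rel -0.009176058514113062 -0.0588268523797471
top cutter 0.75 [0.657 0.044 0.136] rel -0.005535974954350983 0.060700746098189026
top cutter 0.74 [ 0.419 -0.157  0.005] rel -0.2217922504273606 -0.1641880869385612
top tray 0.75 [ 0.657 -0.015  0.114] rel 0.0004978153122534715 0.0015480284011038907
top tray 0.34 [ 0.713 -0.023  0.231] rel 0.0569438406899793 -0.0009953343841679495
top bit_tray 0.58 [ 0.578 -0.008  0.044] rel -0.07881667719759144 0.001070010948234143
top bit_tray 0.57 [ 0.656 -0.016  0.118] rel 0.00044547935681045947 0.00036132266154182286
[(array([275, 144,  13,  12, 124], dtype=int32), array([281.411, 149.46 ]))]
cap rel -0.0054489630375281935 -0.0630350463302557
scene cutter 0.56 [ 0.601 -0.235  0.025] rel -0.032230333820123865 -0.22294555156326615
scene cutter 0.51 [0.672 0.037 0.157] rel 0.010084289459503811 0.05527698822917278
scene tray 0.74 [ 0.684 -0.014  0.117] rel 0.02722203977870113 0.00523106523529069
scene tray 0.37 [ 0.423 -0.138  0.009] rel -0.21956134459244758 -0.1444373498642228
scene bit_tray 0.86 [ 0.714 -0.028  0.041] rel 0.05881251497698329 -0.005538364212669514
```

Tray home on the green runners, cap about 60 mm out on the black side and cutter about 60 mm out on the orange side, both upright, and the robot clear.

```bash
python3 -c "
from bench import ctrl
print(ctrl.hand_in())"
```

```text
the job is handed in; nothing more can be done
None
```

I handed the job in at about 37 s, but it returned no verdict. The tray measures fully home on the green runners against the stops, with the cap standing on the black side and the cutter head on the orange side. The gripper has let go and is clear of the rack. The final check used camera measurements, not a viewed picture.

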